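# Bring the tether slider round the bent grooming rail into its catch

### The arm

A 6-joint arm with a two-finger parallel gripper is mounted at the origin on the work surface. World frame = base frame: x ahead of the robot, y to its left, z up, the work surface at z = 0. Lengths are in m, angles in rad, forces in N, time in s.
With the tool pointing down it reaches from about 0.3 to 0.875 m from the base axis. Payload 6.4 kg.
Tool frame: the origin (TCP) lies midway between the tips of the shut fingers; the grasp point (between the pads) lies 19 mm behind it (ctrl.tcp_to_grasp is the distance from the TCP to the grasp point, in m); z points along the fingers, y is the direction in which the jaws open and shut (so a half turn about z gives the same grasp; the last joint's range is limited). The gripper opens to 85 mm and grips with 20 to 120 N. Pads are 22 mm wide; open, the fingers measure 114 mm over their backs; the gripper's body (76 mm by 85 mm) begins 54 mm behind the grasp point. The pads swing forward as they close: fully open they stand 13 mm farther back than shut.
Start: joints at [0.936, 0.181, 1.607, -0, 1.354, -0.206], TCP at [0.239, 0.523, 0.231] pointing down, gripper open.
Joint ranges: [-2.99, 2.99], [-0.89, 2.07], [0.3, 2.58], [-1.14, 4.28], [0, 2.63], [-3.12, 3.12]. Speed limits (rad/s): [2.57, 2.57, 3.01, 3.14, 3.14, 3.14].

### API

Orientations are given as a unit quaternion [w, x, y, z].
In Python, from bench import monitor, imaging, order, spotter, ctrl gives the robot as it stands.
- The arm moves only by the shell command python3 -m pendant 'ROWS'. ROWS is JSON, a list that holds one entry, the list of rows, each a list of 5 numbers: the shift along the world's x, y, z in mm, then the turn about the world's z in degrees, then the finger opening in mm, from 0 to 85.4. A call has 1 to 8 rows; each row shifts and turns the commanded pose from where the row before left it; what a row does not reach is not made up. A row lasts 1/8 s, in which the tool goes at most 62.5 mm and 10.7 degrees, less where a joint would pass 70% of its speed; a pose out of reach is approached as far as the arm can. A call with a gripper value outside its range is refused whole. The fingers move at their own pace and stop on an object; the grip force is fixed at half the most. Time passes only in rows, so rows that do not move let the fingers close. It gives the time, the measured TCP pose, the force and the opening at its end, in the units of the state.
- monitor.get_obs(): the state, without advancing time (a new reading comes with each control period).
- imaging.camera(name): name is "side" or "top" or "wrist"; returns a dict with "img" (420x560x3 uint8, red, green, blue), "vfov" (degrees; the focal length in pixels is half the picture's height over the tangent of half this angle, whatever the lens; pixels are square), "cx", "cy" (the principal point, pixels), "origin" and "orientation" of the camera in the world. Camera axes: x right, y down, z forward; pixel columns grow to the right and rows downward; lengths in m; the calibration is good to about 2 mm. A picture is of the moment at which its call begins. There is no depth.
- order.hand_in(): hands the job in, once; it reports no verdict.
Trained networks look in the newest picture that a camera, given by its name, has taken for a name from the list of things; names that differ only in an ending like _2 or _b are one class to them, and where a whole thing is asked for, a point or a joint stands for the part that bears it (a point fixed in the world has none). Each returns a list of dicts, best first, with "confidence" (0 to 1); they miss things now and then, are a little off and sometimes report something else, mostly with a low value. They report only what shows in the picture. A call takes as long as a camera call. They do not tell look-alikes from the thing itself.
- spotter.recognise(camera, thing): "at" ([x, y, z] in m, in the coordinates of the camera as it stood for that picture, good to about 4 mm: the middle of the surface that is visible of it).
- spotter.tip_of(camera, thing): "at" ([x, y, z] in m, in the coordinates of the camera as it stood for that picture, good to about 4 mm: a listed point, or the origin of a listed thing).
The state is a dict: "time_s": time; "q": joint angles; "dq": joint speeds; "joint_efforts": joint torques, N m; "eef_pos": TCP position; "eef_rot": TCP orientation; "wrist_force": force on the tool from outside, world axes, zero at the start; "torque": the same for the moment, N m; "opening": opening from 0.0 (shut) to 1.0 (fully open).
Only numpy, scipy, OpenCV 4.12 (cv2) and the standard library are available. Lean on these libraries where they do the work, as an engineer would, in place of code of your own. Each camera call takes 0.05 s, during which the arm holds its last target. There are 200 camera calls.

### The job

Slide the orange-finned tether slider along the bent steel rail, round the bend, and push it past the yellow spring catch until the catch has snapped shut behind it, then let go. The rail was clamped by hand, so feel your way and turn the slider with the bend; do not force or jam it on the rail, and leave the brushes and the comb alone.

Things in the scene. Friction and masses are not known exactly. Their poses are not given: they have to be found in the camera images.
- rail: Fixed grooming rail: dark foot plate 110 x 100 x 12 mm, post, aluminium clamp head (34 x 34 x 30 mm) centred 140 mm up, and a level round steel rod, 12 mm thick, axis 140 mm up. Origin: on the bench under the post. As drawn in this frame (mm): straight from (0,0) along +x to (75,0), a 90 degree left bend of 110 mm radius to (185,110), straight along +y to the end at (185,215).
- pivot (a point): Point fixed to the rail's foot frame at (45,0,140) mm, on the rod's axis. Set by hand, the whole rod with its stop and catch is turned about the vertical through this point by an unknown angle, up to 0.045 rad either way from the drawing; no measured pose of the rail or these points shows it, so at the far end the rod lies up to 9 mm aside. It does not turn further in use.
- bend_centre (a point): Centre of the drawn 110 mm radius bend, at (75,110,140) mm in the rail's frame (does not show the rod's hand-set angle). Rod, catch and stop must never bear more than 25 N from the slider.
- home (a point): Where the slider's origin is when home, as drawn: (185,185,140) mm in the rail's frame, with +-2 mm of play along y (does not show the hand-set angle). The dark stop collar's near face (28 mm dia) is at y = 200; the catch's flat hold face at y = 170, its ramp from y = 149 to 164 on the rod's +x side, tip 7 mm from the rod's axis. All this keeps within 14 mm above the rod's axis.
- slider: Loose slider hanging on the rod: black octagonal bushing 26 mm long, 28 mm across flats, bore 16 mm (2 mm clearance all round). Orange grip fin on top: 26 mm long (x), 12 mm thick (y), 14 to 56 mm above the origin; steel tether eye to 57 mm below it. Origin: bore centre; x along the bore, away from the clamp at the start; z up the fin. 0.13 to 0.25 kg. Swings freely round the rod until held.
- catch (a joint): How far (m) the yellow spring tooth is pushed outward: 0 = sprung in (shut), about 0.007 (0.005 to 0.010) while the slider's bushing passes it, 0.013 at most. The spring presses with 2 N when shut and 4 N at 0.007; getting the slider over the ramp takes about 3 to 10 N along the rod.
- slicker_brush: Black plastic slicker brush lying on the bench, about 155 x 100 x 30 mm. Leave alone. Origin: underside, near the middle.
- comb: Chrome comb lying on the bench, 190 x 30 x 6 mm. Leave alone. Origin: underside, middle.
- wooden_brush: Small wooden brush lying bristles down on the bench, 120 x 52 x 40 mm. Leave alone. Origin: underside, middle.
Mind the look-alikes: they are no part of the job. There is more than one size of the slider; the job needs the middle-sized.

How it is judged:
By the outcome, as a careful person would: the job done as asked, in the order asked, and still so for the second after the job is handed in, with the robot touching nothing.
It also fails if it takes over 67 s, if anything falls off the work surface, if the arm or the gripper's body presses on something with over 40 N, if the wrist force passes 120 N, or if a joint passes its speed limit or range.

## Working session

There is one attempt and no reset: what is moved stays moved. The work goes in short steps, Python scripts to look and compute and a shell command to move; the robot and the scene stay as the last step left them, time stands still between calls to the robot, and variables do not carry over. Pictures are saved under pics/ and viewed, about 8 in all and at most 12, crops included, and the job is handed in when it is done.

```bash
ls; mkdir -p pics
cat > h.py <<'E'
import numpy as np, cv2
from scipy.spatial.transform import Rotation as R
from bench import monitor, imaging, order, spotter, ctrl
def rot(c): q=c["orientation"]; return R.from_quat([q[1],q[2],q[3],q[0]]).as_matrix()
def world(c,p): return np.array(c["origin"])+rot(c)@np.array(p)
def f(c): return 210/np.tan(np.radians(c["vfov"])/2)
def pix(c,p):
    v=rot(c).T@(np.array(p)-np.array(c["origin"])); return np.array([c["cx"]+f(c)*v[0]/v[2],c["cy"]+f(c)*v[1]/v[2]])
def ray(c,uv):
    d=rot(c)@np.array([(uv[0]-c["cx"])/f(c),(uv[1]-c["cy"])/f(c),1]); return np.array(c["origin"]),d
def atz(c,uv,z):
    o,d=ray(c,uv); return o+d*(z-o[2])/d[2]
def save(c,n,box=None,s=1):
    im=c["img"][:,:,::-1]
    if box: im=im[box[1]:box[3],box[0]:box[2]]
    cv2.imwrite("pics/"+n,cv2.resize(im,None,fx=s,fy=s,interpolation=cv2.INTER_CUBIC))
E
python3 - <<'E'
from h import *
ims=[]
for n in ["side","top","wrist"]:
    c=imaging.camera(n); save(c,n+"0.png"); ims.append(c["img"][:,:,::-1])
    print(n,np.round(c["origin"],3),np.round(c["orientation"],3),c["vfov"],c["cx"],c["cy"])
    for t in ["rail","pivot","bend_centre","home","slider","catch"]:
        for fn in (spotter.recognise,spotter.tip_of):
            try:
                for r in fn(n,t): print(t,fn.__name__,round(r["confidence"],2),np.round(world(c,r["at"]),3),np.round(pix(c,world(c,r["at"]))))
            except Exception as e: print(t,fn.__name__,e)
o=monitor.get_obs();print(o["time_s"],o["eef_pos"],o["eef_rot"],o["opening"],ctrl.tcp_to_grasp)
E
```

```text
pics
side [-0.008 -0.785  0.791] [-0.44   0.845 -0.268  0.147] 50.71097205392263 274.74734820360965 214.11162084981893
rail call 0.75 [ 0.45  -0.079  0.037] [256. 269.]
rail call 0.95 [ 0.453 -0.072 -0.001] [255. 278.]
rail call 0.73 [ 0.492 -0.083  0.141] [271. 232.]
pivot call 0.56 [ 0.443 -0.076  0.039] [253. 269.]
pivot call 0.6 [ 0.489 -0.078  0.141] [268. 231.]
bend_centre call 0.93 [ 0.449 -0.084  0.036] [257. 271.]
home call 0.59 [ 0.449 -0.081  0.037] [256. 270.]
home call 0.93 [0.674 0.061 0.138] [294. 185.]
slider call 0.89 [ 0.48  -0.092  0.152] [269. 231.]
slider call 0.69 [ 0.499 -0.197  0.065] [301. 280.]
slider call 0.85 [ 0.487 -0.085  0.137] [269. 234.]
slider call 0.81 [ 0.506 -0.189  0.042] [300. 284.]
slider call 0.47 [ 0.592 -0.142  0.018] [315. 267.]
catch call 0.18 [ 0.478 -0.092  0.153] [268. 231.]
catch call it knows: bend_centre, comb, home, pivot, rail, slicker_brush, slider, wooden_brush
top [ 0.38  -0.037  1.346] [-0.048  0.709 -0.702  0.049] 45.997915004737735 277.19941667090023 219.94858855828528
rail call 0.67 [ 0.468 -0.056  0.017] [284. 255.]
rail c
[... 280 characters left out ...]
0.021] [160. 262.]
home call 0.67 [0.678 0.06  0.141] [239. 167.]
slider call 0.79 [ 0.508 -0.188  0.057] [334. 239.]
slider call 0.79 [ 0.509 -0.191  0.038] [335. 240.]
slider call 0.56 [ 0.488 -0.083  0.138] [296. 243.]
slider call 0.44 [ 0.593 -0.144  0.021] [317. 209.]
catch call it knows: bend_centre, comb, home, pivot, rail, slicker_brush, slider, wooden_brush
wrist [0.175 0.552 0.373] [0.119 0.833 0.535 0.076] 63.2577151199192 278.4318020241234 204.56927440372027
catch call it knows: bend_centre, comb, home, pivot, rail, slicker_brush, slider, wooden_brush
1.8 [0.23906754 0.52293478 0.23125919] [-3.67294003e-06  2.12773394e-01  9.77101572e-01 -3.79346506e-05] 0.9977994103347905 0.0187
```

Run:
```python
import cv2,numpy as np
a=cv2.imread("pics/side0.png")[150:310,190:390];b=cv2.imread("pics/top0.png")[130:290,200:400]
cv2.imwrite("pics/both0.png",np.hstack([cv2.resize(x,None,fx=2,fy=2,interpolation=2) for x in(a,b)]))
a=cv2.imread("pics/side0.png");b=cv2.imread("pics/top0.png")
cv2.imwrite("pics/full0.png",cv2.resize(np.hstack([a,b]),None,fx=.71,fy=.71,interpolation=3))
```

```text
(no output)
```

View pics/both0.png

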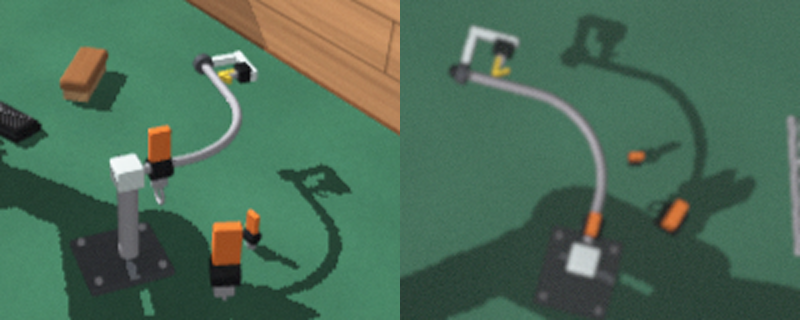

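View pics/full0.png

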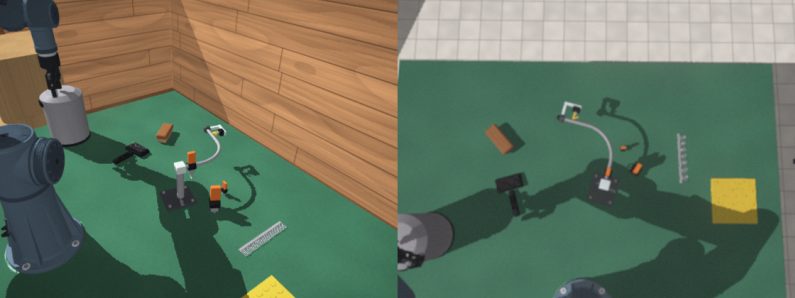

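The look-alikes are three sliders, by side-image pixel:
- on the rail at (269,231)
- a big one on the bench at (301,280)
- a tiny one on the bench at (315,267)

The one on the rail is the middle-sized one, and it is my target. Next I fit the rod's line in the top and side pictures.

```bash
cat > fit.py <<'E'
from h import *
from scipy.optimize import least_squares
def path(s): # mm along rod -> rail-frame pt, heading
    L=110*np.pi/2
    if s<75: return np.array([s,0.]),0.
    if s<75+L:
        a=(s-75)/110; return np.array([75+110*np.sin(a),110-110*np.cos(a)]),a
    return np.array([185.,110+s-75-L]),np.pi/2
def W(T,p,z=.140):
    c,s=np.cos(T[2]),np.sin(T[2]); return np.array([T[0]+c*p[0]-s*p[1],T[1]+s*p[0]+c*p[1],z])
def fit(c,T0,ss,z=.140,it=4,hw=9):
    im=cv2.GaussianBlur(c["img"],(3,3),0).astype(np.float32); sat=im.max(2)-im.min(2)
    T=np.array(T0,float)
    for k in range(it):
        obs=[]
        for s in ss:
            p,a=path(s); p=p/1000; u0=pix(c,W(T,p,z)); n=np.array([-np.sin(a),np.cos(a)])*.001
            d=pix(c,W(T,p+n,z))-u0; mm=np.linspace(-16,16,65)
            uv=(u0+mm[:,None]*d).astype(np.float32)
            v=cv2.remap(sat,uv[None,:,0],uv[None,:,1],1)[0]
            w=np.clip(np.median(v[[0,1,2,-1,-2,-3]])-v-15,0,None)
            if w.sum()<50: continue
            w[np.abs(mm-mm[w.argmax()])>8]=0
            obs.append((s,(w*mm).sum()/w.sum()))
        obs=np.array(obs)
        def res(x):
            r=[]
            for s,o in obs:
                p,a=path(s); q0=W(T,p/1000)[:2]; n=W(T,p/1000+np.array([-np.sin(a),np.cos(a)]))[:2]-q0
                r.append(1000*n@(W(x,p/1000)[:2]-q0)-o)
            return r
        sol=least_squares(res,T,loss='soft_l1',x_scale=[.001,.001,.01]); T=sol.x
    return T,np.round(res(T),1)
E
python3 - <<'E'
from fit import *
ss=list(range(62,285,8))
for n in ["top","side"]:
    c=imaging.camera(n)
    T,r=fit(c,[.452,-.076,-.267],ss); print(n,np.round(T,4),r)
    piv=W(T,np.array([.045,0])); print("pivot",piv,"home",W(T,np.array([.185,.185])), "mid",W(T,np.array([.1528,.0322])))
    print([np.round(pix(c,W(T,path(s)[0]/1000))) for s in (62,160,285,340)])
    im=c["img"].astype(int); m=((im[:,:,0]>150)&(im[:,:,2]<90)&(im[:,:,1]<im[:,:,0]*.65)).astype(np.uint8)
    N,_,st,ce=cv2.connectedComponentsWithStats(m)
    for i in range(1,N):
        if st[i,4]>8: print(st[i],np.round(ce[i],1), atz(c,ce[i],.196 if n=="top" else .178)[:2])
E
```

```text
top [ 0.448  -0.0716 -0.2622] [ 0.6  1.  -0.1 -0.1 -0.2 -0.1  0.1 -0.3 -0.5  0.4 -0.1 -0.1 -0.  -0.
 -0.3 -0.   0.1  0.   0.  -0.1  0.3 -0.3 -0.3  0.1  0.2  0.2 -0.2]
pivot [ 0.49149606 -0.0832948   0.14      ] home [0.67466607 0.05909111 0.14      ] mid [ 0.60395815 -0.08013917  0.14      ]
[array([298., 235.]), array([295., 197.]), array([254., 172.]), array([232., 167.])]
[315 206   7   4  24] [318.  207.6] [ 0.56822071 -0.13309915]
[332 230  12  14  93] [337.4 236.9] [ 0.49948561 -0.17843954]
[293 237   7  11  56] [296.  241.8] [ 0.48687371 -0.08172678]
side [ 0.4447 -0.0692 -0.288 ] [-2.3 -0.4 -1.4  0.5  0.2  0.3 -0.2  0.9 -0.3  0.   0.  -0.7 -0.3 -0.3
 -0.3 -0.2  0.3  0.   0.  -0.1  0.  -0.   0.2  0.   0.2  0.2 -0.7  0.7]
pivot [ 0.48780056 -0.08200588  0.14      ] home [0.67458532 0.0556039  0.14      ] mid [ 0.60030663 -0.0817546   0.14      ]
[array([276., 231.]), array([305., 217.]), array([300., 192.]), array([293., 183.])]
[264 213  11  17 166] [268.9 221.2] [ 0.48339446 -0.08762948]
[313 255   7  12  53] [315.6 260.3] [ 0.48351698 -0.2595317 ]
[296 261  15  21 276] [302.9 270.8] [ 0.44094059 -0.26984735]
```

The chosen slider fits the top-view rod line well, with residuals under 0.5 mm. I move above it now.

```bash
python3 -m pendant '[[[18,-43,5,1.2,85],[18,-43,5,1.2,85],[18,-43,5,1.2,85],[18,-43,5,1.2,85],[18,-43,5,1.2,85],[18,-43,5,1.2,85],[18,-43,5,1.2,85],[18,-43,5,1.2,85]]]'; python3 -m pendant '[[[17,-43,0,0,60],[17,-43,0,0,60],[17,-43,0,0,60],[17,-43,0,0,60],[18,-44,0,0,60],[18,-45,0,0,60],[0,0,0,0,60],[0,0,0,0,60]]]'
python3 - <<'E'
from fit import *
c=imaging.camera("wrist"); save(c,"w1.png"); print(c["origin"])
for r in spotter.tip_of("wrist","slider"): print(r["confidence"],world(c,r["at"]))
T,r=fit(c,[.448,-.0716,-.2622],range(62,240,6)); print(np.round(T,4),r)
for s in (40,62,160,240): print(s,pix(c,W([.448,-.0716,-.2622],path(s)[0]/1000)))
o=monitor.get_obs();print(o["time_s"],o["eef_pos"],o["eef_rot"],o["opening"],o["wrist_force"],o["q"])
E
```

```text
time_s: 2.9
eef_pos: [0.3835, 0.1776, 0.2717]
eef_rot: [0.0, 0.13, 0.992, 0.0]
wrist_force: [1.4, -0.2, -0.7]
opening: 0.995
time_s: 3.9
eef_pos: [0.4867, -0.0817, 0.271]
eef_rot: [-0.0, 0.131, 0.991, 0.0]
wrist_force: [-0.2, 0.1, 0.5]
opening: 0.708
[ 0.41854123 -0.06361239  0.41324142]
0.91 [ 0.51028224 -0.19311799  0.03509297]
0.57 [ 0.49276643 -0.08481118  0.13867135]
0.57 [ 0.59280868 -0.14926456  0.01770809]
[ 0.4702 -0.1026 -0.0893] [ 7.5 -3.9 -6.3 -8.4 -9.9 11.8 -4.2 -2.8 -2.1 -2.  -2.1 -1.6 -3.  -2.3
 -2.4 -2.3 -2.6 -2.6 -3.8 -2.8 -3.2 -1.3 -2.8 -2.8 -2.4 -2.8 -3.  -2.7]
40 [278.2630229  194.14475821]
62 [278.24947561 219.35767469]
160 [312.1968432 312.021022 ]
240 [386.24808465 342.4278881 ]
4.0 [ 0.48669923 -0.08092627  0.27128087] [-1.00473658e-04  1.29664018e-01  9.91557969e-01  1.60376760e-04] 0.7021251666974835 [0.44211671 0.32421287 0.10162111] [-4.06026502e-01 -3.85122593e-02  1.75864000e+00  2.56701211e-04
  1.42174567e+00 -1.71680072e+00]
```

View pics/w1.png

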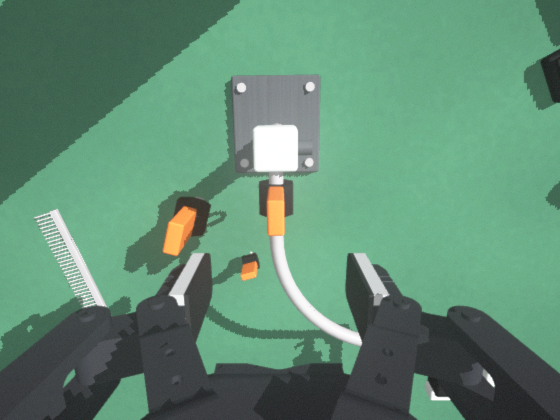

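The chosen slider's fin is at (276,212) with the rod below it, which is consistent with the fit. At this wrist yaw, joint 6 would end close to its limit, so I make the half turn. The flipped view also cancels the camera-mount error.

```bash
cat > lat.py <<'E'
from fit import *
def lat(c,T,ss):
    im=cv2.GaussianBlur(c["img"],(3,3),0).astype(np.float32); sat=im.max(2)-im.min(2); out=[]
    for s in ss:
        p,a=path(s); p=p/1000; u0=pix(c,W(T,p)); d=pix(c,W(T,p+np.array([-np.sin(a),np.cos(a)])*.001))-u0
        mm=np.linspace(-14,14,57); uv=(u0+mm[:,None]*d).astype(np.float32)
        v=cv2.remap(sat,uv[None,:,0],uv[None,:,1],1)[0]
        w=np.clip(np.median(v[[0,1,2,-1,-2,-3]])-v-15,0,None); w[np.abs(mm-mm[w.argmax()])>8]=0
        out.append(round(float((w*mm).sum()/(w.sum()+1e-6)),1))
    return out
def fin(c,T,zs=.196):
    im=c["img"].astype(int); m=((im[:,:,0]>130)&(im[:,:,2]<90)&(im[:,:,1]<im[:,:,0]*.65)).astype(np.uint8)
    N,_,st,ce=cv2.connectedComponentsWithStats(m)
    for i in range(1,N):
        if st[i,4]>60:
            w=atz(c,ce[i],zs); d=w[:2]-T[:2]; cc,s=np.cos(T[2]),np.sin(T[2])
            print("fin",st[i],np.round(ce[i],1),"rail mm",np.round([1000*(cc*d[0]+s*d[1]),1000*(-s*d[0]+cc*d[1])],1))
E
python3 -m pendant '[[[0,0,0,-10.6,60],[0,0,0,-10.6,60],[0,0,0,-10.6,60],[0,0,0,-10.6,60],[0,0,0,-10.6,60],[0,0,0,-10.6,60],[0,0,0,-10.6,60],[0,0,0,-10.6,60]]]'
python3 -m pendant '[[[0,0,0,-10.6,60],[0,0,0,-10.6,60],[0,0,0,-10.6,60],[0,0,0,-10.6,60],[0,0,0,-10.6,60],[0,0,0,-10.6,60],[0,0,0,-10.6,60],[0,0,0,-10.4,60]]]'
python3 -m pendant '[[[0,0,0,-10,60],[0,0,0,0,60],[0,0,0,0,60]]]'
python3 - <<'E'
from lat import *
T=[.448,-.0716,-.2622]
c=imaging.camera("wrist"); save(c,"w2.png"); 
print(np.round(c["origin"],4),lat(c,T,range(60,130,6))); fin(c,T)
o=monitor.get_obs();print(o["time_s"],o["eef_pos"],o["eef_rot"],o["opening"],o["q"])
c0=dict(c); c0["img"]=cv2.imread("pics/w1.png")[:,:,::-1]
# old camera pose = tool flipped; reconstruct from relative pose
q=o["eef_rot"]; R1=R.from_quat([q[1],q[2],q[3],q[0]]).as_matrix(); p1=np.array(o["eef_pos"])
q=[-1.00473658e-04,1.29664018e-01,9.91557969e-01,1.60376760e-04]; R0=R.from_quat([q[1],q[2],q[3],q[0]]).as_matrix(); p0=np.array([.48669923,-.08092627,.27128087])
c0["origin"]=p0+R0@R1.T@(np.array(c["origin"])-p1); print(c0["origin"])
Q=R.from_matrix(R0@R1.T@rot(c)).as_quat(); c0["orientation"]=[Q[3],*Q[:3]]
print(lat(c0,T,range(60,130,6))); fin(c0,T)
E
```

```text
time_s: 5.0
eef_pos: [0.4868, -0.0806, 0.2715]
eef_rot: [0.0, 0.766, 0.643, 0.0]
wrist_force: [0.4, -0.1, 0.1]
opening: 0.703
time_s: 6.0
eef_pos: [0.4868, -0.0806, 0.2715]
eef_rot: [0.0, 0.999, -0.04, 0.0]
wrist_force: [-0.0, -0.3, 0.7]
opening: 0.702
time_s: 6.38
eef_pos: [0.487, -0.0813, 0.2714]
eef_rot: [0.0, 0.992, -0.123, 0.0]
wrist_force: [-0.5, 1.0, -0.6]
opening: 0.7
[ 0.5566 -0.099   0.4136] [0.0, 0.0, -1.0, -1.7, -1.8, -1.9, -1.6, -1.7, -2.0, -1.9, -2.1, -2.0]
fin [367 110  43  34 549] [380.5 124.8] rail mm [101.2 -62.1]
fin [274 180  18  25 238] [282.5 187.7] rail mm [60.  -1.9]
6.425 [ 0.4870026  -0.08151545  0.27140687] [ 5.82396050e-06  9.92372489e-01 -1.23275433e-01  9.87469877e-05] 0.7009297774674632 [-4.06765799e-01 -3.79746382e-02  1.75786651e+00  4.44919670e-05
  1.42150790e+00  1.41120356e+00]
[ 0.41730099 -0.06256429  0.4134699 ]
[-9.5, -9.5, -9.5, 0.3, -0.5, -0.5, -0.5, 0.6, -0.5, -0.4, 0.6, 0.7]
fin [267 188   4  47  76] [267.9 209.4] rail mm [34.9 -5.9]
fin [170 206  26  48 340] [186.1 225.2] rail mm [ 46.3 -61.2]
fin [241 261  16  14 126] [248.3 267.5] rail mm [ 77.6 -19.9]
```

View pics/w2.png

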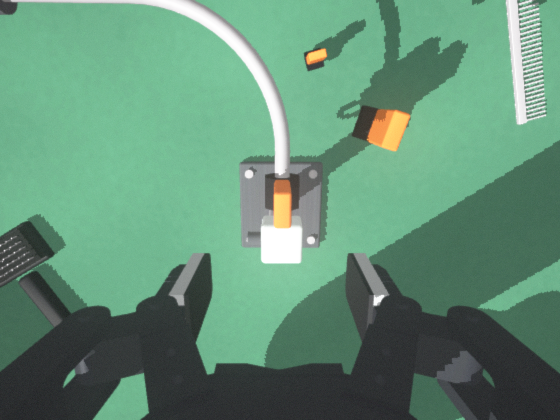

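```bash
python3 -m pendant '[[[0,-1.5,-30,-0.9,50],[0,0,-30,0,45],[0,0,-25,0,40],[0,0,-20,0,40],[0,0,0,0,30],[0,0,0,0,20],[0,0,0,0,20],[0,0,0,0,20]]]'
python3 - <<'E'
from h import *
o=monitor.get_obs();print(o["time_s"],o["eef_pos"],o["eef_rot"],o["opening"],o["wrist_force"],o["torque"])
E
python3 -m pendant '[[[0,0,0,0,0],[0,0,0,0,0]]]'; python3 -m pendant '[[[0,0,0,0,0],[0,0,0,0,0]]]'
python3 - <<'E'
from h import *
o=monitor.get_obs();print(o["time_s"],o["eef_pos"],o["opening"],o["wrist_force"],o["torque"])
c=imaging.camera("side"); save(c,"s2.png",(200,150,360,270),4)
E
```

```text
time_s: 7.42
eef_pos: [0.4875, -0.0837, 0.1671]
eef_rot: [0.0, 0.991, -0.133, 0.001]
wrist_force: [-0.9, 1.2, -0.6]
opening: 0.235
7.425 [ 0.48751698 -0.08371123  0.16709672] [ 1.95842176e-04  9.91152685e-01 -1.32724644e-01  6.97361615e-04] 0.23494770243105262 [-0.87547003  1.20841981 -0.64866078] [-0.01113155  0.01539821 -0.0095569 ]
time_s: 7.68
eef_pos: [0.4875, -0.0838, 0.167]
eef_rot: [0.0, 0.991, -0.133, 0.001]
wrist_force: [-1.4, -0.6, 4.3]
opening: 0.128
time_s: 7.92
eef_pos: [0.4875, -0.0838, 0.167]
eef_rot: [0.0, 0.991, -0.133, 0.001]
wrist_force: [-1.3, -1.0, 6.0]
opening: 0.13
7.925 [ 0.48747616 -0.08377137  0.16700275] 0.1299853974561588 [-1.30018116 -0.95516828  5.95824366] [-0.02005165  0.24505447 -0.01182481]
```

View pics/s2.png

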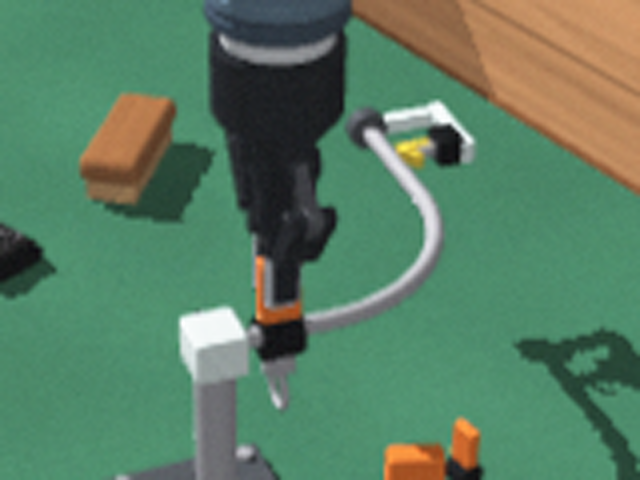

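Gripped: the opening is 11 mm on the fin. Fz is +6 N, so the bushing is pressed onto the rod. I lift a little and check.

```bash
cat > st.py <<'E'
import sys
from fit import *
T=np.array([.4478,-.0725,-.2622])
def stat(S0=41.):
    o=monitor.get_obs(); p=np.array(o["eef_pos"]); q=o["eef_rot"]
    yaw=2*np.arctan2(q[2],q[1])-np.pi/2; yaw=(yaw+np.pi/2-T[2]+np.pi/2)%np.pi  # heading rel rail
    d=p[:2]-T[:2]; c,s=np.cos(T[2]),np.sin(T[2]); l=1000*np.array([c*d[0]+s*d[1],-s*d[0]+c*d[1]])
    ss=np.arange(30,345,.1); P=np.array([path(x)[0] for x in ss]); i=np.argmin(((P-l)**2).sum(1)); a=path(ss[i])[1]
    n=np.array([-np.sin(a),np.cos(a)]); t=np.array([np.cos(a),np.sin(a)]); F=np.array(o["wrist_force"]); Fl=np.array([c*F[0]+s*F[1],-s*F[0]+c*F[1]])
    yerr=(np.degrees(yaw-a)+90)%180-90
    print("t %.2f s %.1f lat %.2f yawerr %.2f z %.1f | F tan %.1f nor %.1f z %.1f M %s op %.1f"%(o["time_s"],ss[i],n@(l-P[i]),yerr,p[2]*1000,t@Fl,n@Fl,F[2],np.round(o["torque"],2),o["opening"]*85.4))
def plan(a,b,n):
    ss=np.linspace(a,b,n+1)
    w=[W(T,path(x)[0]/1000)[:2]*1000 for x in ss]; h=[np.degrees(path(x)[1]) for x in ss]
    print([[round(w[i+1][0]-w[i][0],1),round(w[i+1][1]-w[i][1],1),0,round(h[i+1]-h[i],1),0] for i in range(n)])
if __name__=="__main__":
    stat()
    if len(sys.argv)>1: plan(float(sys.argv[1]),float(sys.argv[2]),int(sys.argv[3]))
E
python3 st.py; for i in 1 2; do :; done
python3 -m pendant '[[[0,0,1,0,0],[0,0,0,0,0]]]'>/dev/null; python3 st.py
python3 -m pendant '[[[0,0,1,0,0],[0,0,0,0,0]]]'>/dev/null; python3 st.py 41 75 4
```

```text
t 7.97 s 41.2 lat -0.61 yawerr 89.76 z 166.9 | F tan -1.1 nor -0.2 z 6.0 M [-0.05  0.23 -0.04] op 11.4
t 8.22 s 40.6 lat -0.42 yawerr 89.75 z 167.0 | F tan 0.3 nor -0.5 z 0.7 M [-0.02  0.   -0.01] op 10.9
t 8.47 s 40.4 lat -0.38 yawerr 89.76 z 167.9 | F tan 0.8 nor -1.0 z -2.8 M [ 0.05  0.05 -0.04] op 10.9
[[np.float64(8.2), np.float64(-2.2), 0, np.float64(0.0), 0], [np.float64(8.2), np.float64(-2.2), 0, np.float64(0.0), 0], [np.float64(8.2), np.float64(-2.2), 0, np.float64(0.0), 0], [np.float64(8.2), np.float64(-2.2), 0, np.float64(0.0), 0]]
```

```bash
sed -i 's/yerr=.*/yerr=(np.degrees(yaw-a)+180)%180-90/; s/round(w\[i+1\]\[0\]-w\[i\]\[0\],1),round(w\[i+1\]\[1\]-w\[i\]\[1\],1),0,round(h\[i+1\]-h\[i\],1)/*map(float,np.round([w[i+1][0]-w[i][0],w[i+1][1]-w[i][1],0,h[i+1]-h[i]],1))/' st.py
python3 -m pendant '[[[4,-1,1,0.2,0],[8,-2.2,0,0,0],[0,0,0,0,0]]]'>/dev/null; python3 st.py 
python3 -m pendant '[[[8,-2.2,0,0,0],[8,-2.2,0,0,0],[0,0,0,0,0]]]'>/dev/null; python3 st.py 69 120 8
```

```text
t 8.85 s 54.0 lat -0.59 yawerr -0.05 z 169.4 | F tan 1.2 nor -0.0 z -1.7 M [-0.04  0.02  0.01] op 10.7
t 9.22 s 70.5 lat -0.66 yawerr -0.05 z 169.3 | F tan -1.0 nor 0.3 z -2.2 M [-0.04  0.05 -0.04] op 10.9
[[6.2, -1.7, 0.0, 0.2, 0], [6.2, -1.5, 0.0, 3.3, 0], [6.3, -1.1, 0.0, 3.3, 0], [6.3, -0.7, 0.0, 3.3, 0], [6.4, -0.4, 0.0, 3.3, 0], [6.4, 0.0, 0.0, 3.3, 0], [6.4, 0.4, 0.0, 3.3, 0], [6.3, 0.7, 0.0, 3.3, 0]]
```

```bash
python3 -m pendant '[[[6.2,-1.7,0,0.2,0],[6.2,-1.3,0,3.3,0],[6.3,-0.9,0,3.3,0],[6.3,-0.5,0,3.3,0],[0,0,0,0,0]]]'>/dev/null; python3 st.py 
python3 -m pendant '[[[6.4,-0.2,0,3.3,0],[6.4,0.2,0,3.3,0],[6.4,0.6,0,3.3,0],[0,0,0,0,0]]]'>/dev/null; python3 st.py 116 166 8
```

```text
t 9.85 s 95.5 lat -0.23 yawerr -0.64 z 169.3 | F tan 0.2 nor -0.2 z -2.5 M [-0.    0.02  0.  ] op 10.9
t 10.35 s 114.4 lat 0.31 yawerr -0.64 z 169.2 | F tan -0.4 nor -0.2 z -1.9 M [ 0.    0.02 -0.01] op 11.1
[[6.2, 0.9, 0.0, 3.3, 0], [6.1, 1.2, 0.0, 3.3, 0], [6.1, 1.6, 0.0, 3.3, 0], [6.0, 1.9, 0.0, 3.3, 0], [5.8, 2.2, 0.0, 3.3, 0], [5.7, 2.6, 0.0, 3.3, 0], [5.5, 2.9, 0.0, 3.3, 0], [5.4, 3.2, 0.0, 3.3, 0]]
```

```bash
python3 -m pendant '[[[6.3,0.5,0,3.5,0],[6.1,1.0,0,3.5,0],[6.1,1.4,0,3.4,0],[6.0,1.8,0,3.3,0],[0,0,0,0,0]]]'>/dev/null; python3 st.py 
python3 -m pendant '[[[5.8,2.1,0,3.3,0],[5.7,2.5,0,3.3,0],[5.5,2.8,0,3.3,0],[5.4,3.1,0,3.3,0],[0,0,0,0,0]]]'>/dev/null; python3 st.py 164 215 8
```

```text
t 10.97 s 139.3 lat -0.11 yawerr 0.06 z 169.2 | F tan -0.2 nor 0.2 z -1.2 M [-0.04  0.02  0.02] op 11.0
t 11.60 s 164.0 lat 0.03 yawerr 0.38 z 169.2 | F tan -0.0 nor -0.6 z -1.3 M [-0.04  0.01  0.02] op 10.9
[[5.3, 3.5, 0.0, 3.3, 0], [5.1, 3.8, 0.0, 3.3, 0], [4.9, 4.1, 0.0, 3.3, 0], [4.7, 4.3, 0.0, 3.3, 0], [4.4, 4.6, 0.0, 3.3, 0], [4.1, 4.9, 0.0, 3.3, 0], [3.8, 5.1, 0.0, 3.3, 0], [3.5, 5.3, 0.0, 3.3, 0]]
```

```bash
python3 -m pendant '[[[5.3,3.5,0,3.3,0],[5.1,3.7,0,3.2,0],[4.9,4.0,0,3.3,0],[4.7,4.3,0,3.3,0],[0,0,0,0,0]]]'>/dev/null; python3 st.py 
python3 -m pendant '[[[4.4,4.6,0,3.3,0],[4.1,4.9,0,3.3,0],[3.8,5.1,0,3.3,0],[3.5,5.3,0,3.3,0],[0,0,0,0,0]]]'>/dev/null; python3 st.py 215 260 8
python3 - <<'E'
from h import *
c=imaging.camera("wrist");save(c,"w3.png")
E
```

```text
t 12.22 s 189.3 lat -0.04 yawerr 0.29 z 169.2 | F tan -0.1 nor 0.0 z -2.3 M [ 0.01 -0.03 -0.01] op 10.8
t 12.85 s 214.7 lat 0.12 yawerr 0.26 z 169.2 | F tan -0.2 nor 0.6 z -1.4 M [ 0.01 -0.05 -0.04] op 11.6
[[2.9, 4.8, 0.0, 2.9, 0], [2.6, 5.0, 0.0, 2.9, 0], [2.4, 5.1, 0.0, 2.9, 0], [2.1, 5.2, 0.0, 2.9, 0], [1.8, 5.3, 0.0, 2.9, 0], [1.6, 5.4, 0.0, 2.4, 0], [1.5, 5.4, 0.0, 0.0, 0], [1.5, 5.4, 0.0, 0.0, 0]]
```

View pics/w3.png

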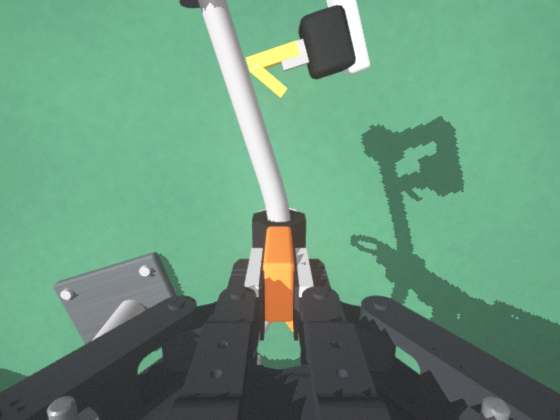

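The slider rides centred on the rod: bushing at (279,225), rod at (278,215). The yellow catch is ahead at (268,65). I continue.

```bash
python3 -m pendant '[[[2.9,4.8,0,2.8,0],[2.6,5,0,2.8,0],[2.4,5,0,2.9,0],[2.1,5.2,0,2.9,0],[0,0,0,0,0]]]'>/dev/null; python3 st.py 
python3 -m pendant '[[[1.8,5.3,0,2.8,0],[1.6,5.4,0,2.2,0],[1.5,5.4,0,0,0],[1.5,5.4,0,0,0],[0,0,0,0,0]]]'>/dev/null; python3 st.py 260 300 8
python3 - <<'E'
from lat import *
c=imaging.camera("wrist");print(lat(c,[.4478,-.0725,-.2622],range(278,312,3)))
E
```

```text
t 13.53 s 237.1 lat -0.03 yawerr 0.01 z 169.2 | F tan -0.3 nor 0.2 z -1.8 M [ 0.04  0.01 -0.03] op 11.1
t 14.15 s 260.1 lat -0.25 yawerr -0.44 z 169.3 | F tan -0.5 nor 0.4 z -1.6 M [-0.    0.03 -0.03] op 11.0
[[1.3, 4.8, 0.0, 0.0, 0], [1.3, 4.8, 0.0, 0.0, 0], [1.3, 4.8, 0.0, 0.0, 0], [1.3, 4.8, 0.0, 0.0, 0], [1.3, 4.8, 0.0, 0.0, 0], [1.3, 4.8, 0.0, 0.0, 0], [1.3, 4.8, 0.0, 0.0, 0], [1.3, 4.8, 0.0, 0.0, 0]]
[-0.9, -1.0, -1.0, -1.0, -0.4, -0.6, -0.5, 1.6, -0.7, -0.5, 0.5, -0.9]
```

```bash
python3 -m pendant '[[[1.3,4.8,0,0.4,0],[1.3,4.8,0,0,0],[0,0,0,0,0]]]'>/dev/null; python3 st.py 
python3 -m pendant '[[[1.3,4.8,0,0,0],[0,0,0,0,0]]]'>/dev/null; python3 st.py
python3 -m pendant '[[[1.3,4.8,0,0,0],[0,0,0,0,0]]]'>/dev/null; python3 st.py
python3 -m pendant '[[[1.0,3.9,0,0,0],[0,0,0,0,0]]]'>/dev/null; python3 st.py
```

```text
t 14.57 s 270.1 lat -0.31 yawerr -0.02 z 169.3 | F tan 0.2 nor 0.5 z -2.0 M [-0.02  0.02  0.04] op 10.9
t 14.82 s 275.0 lat -0.32 yawerr -0.02 z 169.3 | F tan 0.8 nor 0.3 z -1.7 M [ 0.02 -0.03  0.02] op 11.0
t 15.07 s 279.6 lat 0.28 yawerr -0.03 z 169.0 | F tan -1.8 nor 2.9 z -1.0 M [-0.14  0.54  0.01] op 11.0
t 15.32 s 283.2 lat 0.29 yawerr -0.05 z 168.8 | F tan -2.9 nor 3.3 z -1.8 M [-0.49  0.78 -0.01] op 11.2
```

```bash
for i in 1; do :; done
python3 -m pendant '[[[1.0,3.9,0,0,0],[0,0,0,0,0]]]'>/dev/null; python3 st.py 
python3 -m pendant '[[[1.0,3.9,0,0,0],[0,0,0,0,0]]]'>/dev/null; python3 st.py
python3 -m pendant '[[[1.0,3.9,0,0,0],[0,0,0,0,0]]]'>/dev/null; python3 st.py
python3 -m pendant '[[[1.0,3.9,0,0,0],[0,0,0,0,0]]]'>/dev/null; python3 st.py
python3 -m pendant '[[[1.0,3.9,0,0,0],[0,0,0,0,0]]]'>/dev/null; python3 st.py
```

```text
t 15.57 s 287.0 lat 0.41 yawerr -0.06 z 168.8 | F tan -4.9 nor 3.2 z -2.0 M [-0.64  0.95 -0.02] op 11.2
t 15.82 s 292.0 lat 0.49 yawerr -0.03 z 168.8 | F tan -1.5 nor 4.4 z -2.8 M [-0.04  0.8   0.05] op 11.0
t 16.07 s 296.2 lat 0.12 yawerr -0.02 z 169.1 | F tan -1.0 nor 2.8 z -2.8 M [0.06 0.85 0.03] op 11.0
t 16.32 s 300.1 lat -0.02 yawerr -0.03 z 169.3 | F tan -0.9 nor 4.0 z -3.1 M [0.09 0.89 0.  ] op 11.2
t 16.57 s 304.1 lat -0.06 yawerr -0.03 z 169.3 | F tan -0.9 nor 5.1 z -2.4 M [0.06 0.87 0.01] op 10.9
```

```bash
python3 -m pendant '[[[1.0,3.9,0,0,0],[1,3.9,0,0,0],[0,0,0,0,0]]]'>/dev/null; python3 st.py 
python3 -m pendant '[[[1.0,3.9,0,0,0],[0,0,0,0,0]]]'>/dev/null; python3 st.py
python3 -m pendant '[[[0.8,2.9,0,0,0],[0,0,0,0,0]]]'>/dev/null; python3 st.py
python3 -m pendant '[[[0.5,1.9,0,0,0],[0,0,0,0,0]]]'>/dev/null; python3 st.py
python3 -m pendant '[[[0.3,1.0,0,0,0],[0,0,0,0,0]]]'>/dev/null; python3 st.py
```

```text
t 16.95 s 312.4 lat 0.05 yawerr -0.02 z 169.3 | F tan -0.1 nor 4.2 z -1.7 M [ 0.16  0.83 -0.04] op 10.8
t 17.20 s 316.2 lat 0.09 yawerr -0.03 z 169.3 | F tan -1.2 nor 4.4 z -1.0 M [ 0.06  0.91 -0.02] op 10.8
t 17.45 s 319.4 lat -1.08 yawerr -0.03 z 169.8 | F tan -0.3 nor -0.9 z -1.4 M [ 0.   -0.   -0.03] op 10.8
t 17.70 s 321.1 lat -0.50 yawerr -0.04 z 169.7 | F tan -0.4 nor 0.0 z -1.7 M [-0.02  0.01 -0.  ] op 11.2
t 17.95 s 321.9 lat -0.06 yawerr -0.04 z 169.3 | F tan 0.2 nor 0.8 z -1.8 M [ 0.02 -0.06 -0.04] op 11.0
```

The lateral spring force vanished at s≈319, so the catch appears to have snapped. I check visually before letting go.

Run:
```python
from h import *
c=imaging.camera("wrist"); a=cv2.resize(c["img"][100:310,160:440,::-1],None,fx=1.4,fy=1.4,interpolation=2)
c=imaging.camera("side"); b=c["img"][150:220,250:343,::-1]; b=cv2.resize(b,(392,294),interpolation=2)
cv2.imwrite("pics/chk.png",np.hstack([a,b]))
```

```text
(no output)
```

View pics/chk.png

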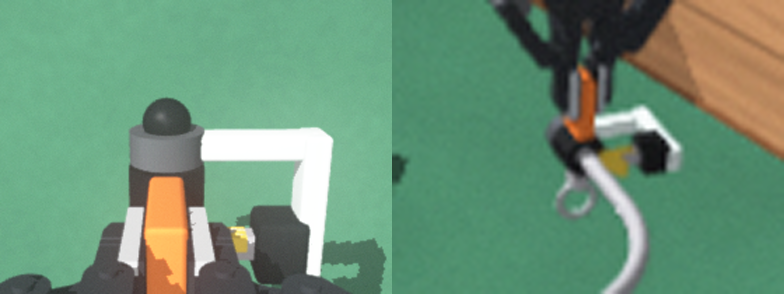

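The bushing sits against the dark collar at (167,150), with the yellow tooth beside and behind it. A light tug back will confirm it, then I release.

```bash
python3 -m pendant '[[[-0.5,-1.9,0,0,0],[0,0,0,0,0]]]'>/dev/null; python3 st.py 
python3 -m pendant '[[[-0.4,-1.5,0,0,0],[0,0,0,0,0]]]'>/dev/null; python3 st.py
```

```text
t 18.30 s 319.6 lat -0.04 yawerr -0.06 z 169.3 | F tan 0.6 nor 0.8 z -2.0 M [-0.04 -0.02  0.  ] op 10.7
t 18.55 s 318.8 lat 0.02 yawerr -0.03 z 169.3 | F tan 3.0 nor -0.5 z -2.6 M [ 0.58 -0.21  0.02] op 10.5
```

The catch holds against the tug: 3 N back, and the slider is stopped at 318.8. I return forward to mid-play, lower it onto the rod, open gently and lift off.

```bash
python3 -m pendant '[[[0.7,2.6,0,0,0],[0,0,-1.3,0,0],[0,0,0,0,0]]]'>/dev/null; python3 st.py 
python3 -m pendant '[[[0,0,0,0,16],[0,0,0,0,20],[0,0,0,0,30],[0,0,0,0,40],[0,0,0,0,40]]]'>/dev/null; python3 st.py
python3 -m pendant '[[[0,0,10,0,40],[0,0,30,0,40],[0,0,40,0,40],[-20,0,40,0,40],[-40,0,20,0,40],[-40,0,0,0,40],[0,0,0,0,40],[0,0,0,0,40]]]'; python3 st.py
python3 - <<'E'
from h import *
c=imaging.camera("wrist"); a=cv2.resize(c["img"][:,:,::-1],(400,300),interpolation=3)
c=imaging.camera("side"); b=c["img"][150:225,240:340,::-1]; b=cv2.resize(b,(400,300),interpolation=2)
c=imaging.camera("top"); t=c["img"][135:210,200:300,::-1]; t=cv2.resize(t,(400,300),interpolation=2)
cv2.imwrite("pics/fin.png",np.vstack([np.hstack([a,b]),np.hstack([t,t*0])]))
E
```

```text
t 18.93 s 320.7 lat 0.08 yawerr -0.05 z 167.8 | F tan 0.3 nor 0.1 z -2.0 M [-0.05  0.05  0.06] op 11.1
t 19.55 s 321.0 lat -0.04 yawerr -0.05 z 168.0 | F tan -0.7 nor 0.1 z -0.3 M [-0.02  0.02 -0.03] op 39.7
time_s: 20.55
eef_pos: [0.5747, 0.0564, 0.3089]
eef_rot: [0.001, 0.794, 0.608, 0.001]
wrist_force: [0.4, 0.1, 0.3]
opening: 0.464
t 20.55 s 295.2 lat 95.88 yawerr -0.05 z 308.9 | F tan 0.2 nor -0.4 z 0.3 M [-0.02 -0.    0.01] op 39.6
```

View pics/fin.png

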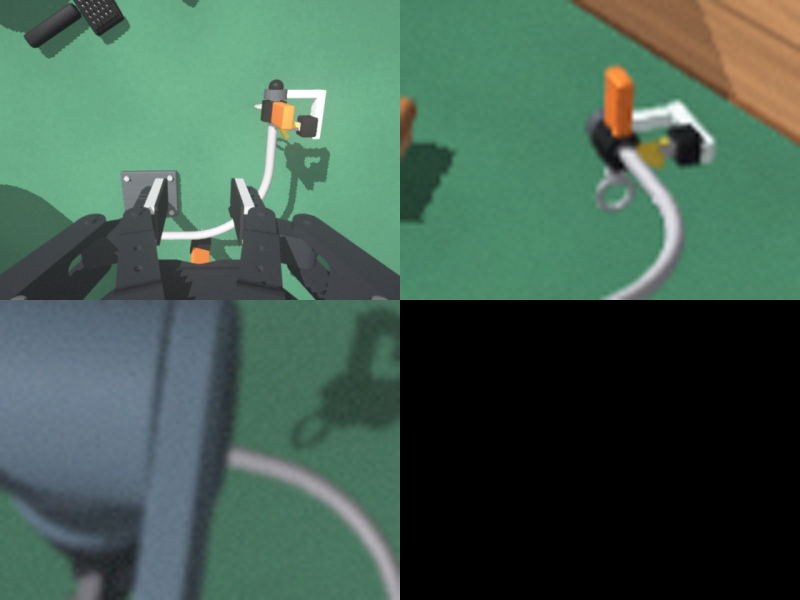

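The slider is home and upright behind the closed tooth (side crop: slider at (612,130), tooth at (655,152)). The arm is clear.

```bash
python3 -c "from bench import order; print(order.hand_in())"
```

```text
the job is handed in; nothing more can be done
None
```

The middle-sized slider, the one already on the rail, is home past the yellow catch. I released it, moved the arm clear, and handed the job in at about 20.6 s of the 67 s allowed.

- **Forces:** going over the ramp gave about 5 N along the rod and 5 N sideways. The highest reading of all was 6 N downward while the fingers closed on the fin. I read forces between steps, so a short peak could have been missed.
- **Catch:** the sideways spring force dropped to zero at about 319 mm along the rod, which is when the catch snapped. A light tug back met 3 N and the slider stopped there, so the catch holds.
- **Last pictures:** the wrist and side views show the slider upright against the stop collar with the tooth behind it. I didn't move the brushes or the comb. The arm hid the rail end from the top camera, so that last view confirmed nothing.
- **Small disagreement:** the catch snapped about 2 mm earlier along the rod than the drawing predicts. I put that down to where I held the fin and calibration error.

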